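Load a bar fob into the hand press

ROBOT

A 6-joint arm with a two-finger parallel gripper is mounted at the origin on the work surface. World frame = base frame: x ahead of the robot, y to its left, z up, the work surface at z = 0. Lengths are in mm, angles in rad, forces in N, time in s.
With the tool pointing down it reaches from about 350 to 975 mm from the base axis. Payload 7.1 kg.
Tool frame: the origin (TCP) lies between the finger pads; the fingertips stand 8 mm ahead of it and the grasp point (between the pads) lies 11 mm behind it; x points along the fingers, y is the direction in which the jaws open and shut, and the axes are right-handed (so a half turn about x gives the same grasp; the last joint's range is limited). The gripper opens to 88 mm and grips with 3 to 60 N. Pads are 20 mm wide; open, the fingers measure 115 mm over their backs; the gripper's body (75 mm by 178 mm) begins 61 mm behind the grasp point.
Start: joints at [1.318, 0.423, 1.63, -0, 1.089, -0.019], TCP at [144.766, 607.987, 230.675] pointing down, gripper open.
Joint ranges: [-3, 3], [-0.9, 2.11], [0.09, 2.58], [-1.31, 4.45], [0.11, 2.69], [-2.54, 2.54]. Speed limits (rad/s): [2.39, 2.39, 3.01, 3.14, 3.14, 3.14].

INTERFACE

Orientations are given as a rotation vector (axis times angle).
In Python, from workcell import ctrl gives the robot as it stands.
- The arm moves only by the tool apply_moves, never from a script. Its argument "increments" is a list of rows, each an object with "gripper": the opening in per cent of the stroke, from 0 (shut) to 100 (fully open); "delta_pos": the shift along the tool's x, y, z in cm, a list of three; "dr": the turn, a rotation vector about the tool's x, y, z in rad, a list of three. In form: [{"gripper": gripper, "delta_pos": [dx, dy, dz], "dr": [ax, ay, az]}, ...]. A call has exactly 5 rows; each row shifts and turns the commanded pose from where the row before left it, along the tool's axes as they then stand; what a row does not reach is not made up. A row lasts 1/12 s, in which the tool goes at most 41.7 mm and 7.16 degrees, less where a joint would pass 70% of its speed; a pose out of reach is approached as far as the arm can. A call with a gripper value outside its range is refused whole. The fingers move at their own pace and stop on an object; the grip force is fixed at half the most. Time passes only in rows, so rows that do not move let the fingers close, or fill a call up. It gives the time, the measured TCP pose, the force and the opening at its end, in the units of the state.
- ctrl.get_obs(): the state, without advancing time (a new reading comes with each control period).
- ctrl.get_image(name): name is "scene" or "top" or "wrist"; returns a dict with "img" (400x640x3 uint8, red, green, blue), "range_z" (400x640 float32, mm along the optical axis (not along the pixel's ray), 0 where there is no reading), "mtx" (3x3 intrinsics, pixels), "k1" (the pictures are not rectified: a ray, as slopes to the right and down, at radius r is drawn at 1 + k1 r^2 times it, then the intrinsics apply), "rvec" (rotation vector, rad) and "tvec" (3), from world to camera coordinates, as OpenCV has them. Camera axes: x right, y down, z forward; pixel columns grow to the right and rows downward; lengths in mm; the calibration is good to about 2 mm. A picture is of the moment at which its call begins.
- ctrl.close_job(): hands the job in, once; it reports no verdict.
The state is a dict: "t": time; "qpos": joint angles; "qvel": joint speeds; "joint_torque": joint torques, N m; "ee_pos": TCP position; "orientation": TCP orientation; "ft_force": force on the tool from outside, world axes, zero at the start; "moment": the same for the moment, N m; "width": finger opening in mm.
Only numpy, scipy, OpenCV 4.12 (cv2) and the standard library are available. Lean on these libraries where they do the work, as an engineer would, in place of code of your own. Each camera call takes 0.05 s, during which the arm holds its last target. There are 200 camera calls.

TASK

Load the steel bar fob into the hand press for stamping: take it from its wooden rest, lay it gently in the open front part of the V channel, and push it lengthwise under the sprung hold-down until it lies on both flanks and its front end is fully home against the back stop. Push gently: past the springy resistance of the hold-down, but ease off as soon as it meets the solid stop. Leave the fob there and do not disturb the other things on the shelf.

Things in the scene. Friction and masses are not known exactly. Their poses are not given: they have to be found in the camera images.
- fob_center (a point): Centre of the loose bar fob: a plain steel round bar 22 mm in diameter and 100 mm long, 0.1 to 0.2 kg, lying level; x runs along its axis. Both ends are alike: over the last 16 mm they taper to a flat end face 12 mm in diameter. At the start its axis is 50 mm above the shelf, on the wooden rest. Forcing it into the channel with over 25 N spoils it.
- rest: Fixed wooden rest, 100 x 32 mm, origin under its centre, x along the fob. It carries the fob in V notches on two end posts (34 to 46 mm either side of the centre); between the posts it is only 8 mm high, free for fingers.
- press: Cast-iron hand press, fixed, lever raised (leave it). Origin on the shelf surface under the middle of its V channel; x points along the channel into the press (the pushing direction), z up. Base plate 12 mm thick, x -160 to 240, y -50 to 50 mm. Its head overhangs from x = 40 mm on; the ram's lower end is 95 mm above the shelf.
- channel (a point): Loading place, at x = -90 mm of the press: where the fob's centre goes, over the finger gap, x = pushing direction. Straight 90 degree V channel opening upward; a fob on both flanks has its axis here, 50 mm above the shelf. Along the press's x: front cradle -150 to -112, finger gap down to the base plate -112 to -74, main channel -74 to 76 mm. Flanks end 6 mm below the fob's axis, 9.5 mm to each side.
- holddown (a point): Lowest point of the hold-down, a round brass nose on a vertical spring under a bridge (60 mm wide, 96 mm tall, 14 mm along x, standing over the channel at x = 5 mm of the press). It hangs 3 mm below the top of a seated fob; the fob's taper lifts it as it is pushed under, then it presses down with about 3 N. Pushing the fob on takes 4 to 8 N at and under it.
- stop_lug (a point): Fixed lug, at x = 83 mm of the press and 50 mm up, that carries the back stop: a round pad 18 mm wide on a set screw in line with the fob's axis, facing -x. The screw's setting differs each time and is not measured: the pad's face is anywhere from x = 52 to 74 mm of the press. The stop is solid; more than 20 N on it spoils its setting.
- bell: Bystander: red enamel bike bell, 58 mm wide, 44 mm high; origin under its centre.
- punch: Bystander: mustard plastic tag punch, 110 x 34 x 55 mm; origin under its centre.
- puck: Bystander: stainless charging puck, 58 mm wide, 8 mm high; origin under its centre.
- cup: Bystander: chipped white porcelain key cup, 76 mm wide at the rim, 75 mm high; origin under its centre.
- padlock: Bystander: brass padlock lying flat, 46 mm wide, 60 mm long, 24 mm high; origin under its body's centre.
- tape: Bystander: grey tape measure, 62 x 36 x 58 mm; origin under its centre.
- tin: Bystander: small aluminium tin, 40 mm wide, 55 mm high; origin under its centre.

How it is judged:
By the outcome, as a careful person would: the job done as asked, in the order asked, and still so for the second after the job is handed in, with the robot touching nothing.
It also fails if it takes over 64 s, if anything falls off the work surface, if the arm or the gripper's body presses on something with over 40 N, if the wrist force passes 120 N, or if a joint passes its speed limit or range.

## Working session

There is one attempt and no reset: what is moved stays moved. The work goes in short steps, Python scripts to look and compute and a tool call to move; the robot and the scene stay as the last step left them, time stands still between calls to the robot, and variables do not carry over. Pictures are saved under pics/ and viewed, about 8 in all and at most 12, crops included, and the job is handed in when it is done.

Besides the shell and the picture viewer there is one more tool, called after "Request:" as a command line: name --argument value ..., lists and objects as JSON in quotes. apply_moves: Moves the arm, as the interface text tells. Its arguments: {"type":"object","properties":{"increments":{"type":"array","items":{"type":"object","properties":{"gripper":{"type":"number"},"delta_pos":{"type":"array","items":{"type":"number"}},"dr":{"type":"array","items":{"type":"number"}}}}}},"required":["increments"]}

```bash
mkdir -p pics; cat > h.py <<'E'
import numpy as np, cv2
from workcell import ctrl
from scipy.spatial.transform import Rotation as R
def cloud(d):
    # world points for every pixel
    K=np.array(d["mtx"],float);h,w=d["range_z"].shape
    v,u=np.mgrid[0:h,0:w]; p=np.stack([u,v],-1).reshape(-1,1,2).astype(np.float64)
    n=cv2.undistortPoints(p,K,np.array([d["k1"],0,0,0.])).reshape(h,w,2)
    z=d["range_z"]; c=np.dstack([n[...,0]*z,n[...,1]*z,z])
    Rm=cv2.Rodrigues(np.array(d["rvec"],float))[0]
    return (c-np.array(d["tvec"],float).ravel())@Rm
def proj(d,P):
    return cv2.projectPoints(np.array(P,float).reshape(-1,1,3),np.array(d["rvec"],float),np.array(d["tvec"],float),np.array(d["mtx"],float),np.array([d["k1"],0,0,0.]))[0].reshape(-1,2)
def save(n,im): cv2.imwrite(f"pics/{n}.png",cv2.cvtColor(im,cv2.COLOR_RGB2BGR))
E
python3 - <<'E'
from h import *
import pickle
D={n:ctrl.get_image(n) for n in("scene","top")}
pickle.dump(D,open("d0.pkl","wb"))
for n in D: save(n+"0",D[n]["img"]); print(n,D[n]["k1"],(D[n]["range_z"]>0).mean(),np.round(-cv2.Rodrigues(np.array(D[n]["rvec"]))[0].T@np.array(D[n]["tvec"]).ravel()))
o=ctrl.get_obs();print({k:np.round(v,3) for k,v in o.items()})
print(R.from_rotvec(o["orientation"]).as_matrix().round(3))
E
```

```text
scene -0.06732540464595677 0.996109375 [1156.   47.  833.]
top -0.01621550554985214 0.996015625 [ 459.   84. 1089.]
{'t': np.float64(0.1), 'qpos': array([ 1.318,  0.424,  1.631, -0.   ,  1.089, -0.019]), 'qvel': array([ 0.001, -0.002, -0.002, -0.002, -0.001, -0.001]), 'joint_torque': array([-1.0000e-03, -5.4561e+01, -2.7432e+01,  6.5000e-02,  1.9000e-02,
       -0.0000e+00]), 'ee_pos': array([144.656, 607.519, 229.994]), 'orientation': array([ 0.182,  1.563, -0.185]), 'ft_force': array([ 0.605, -0.143, -0.405]), 'moment': array([-0.018, -0.026, -0.051]), 'width': np.float64(87.886)}
[[-0.     0.232  0.973]
 [-0.001  0.973 -0.232]
 [-1.    -0.001 -0.   ]]
```

View pics/top0.png

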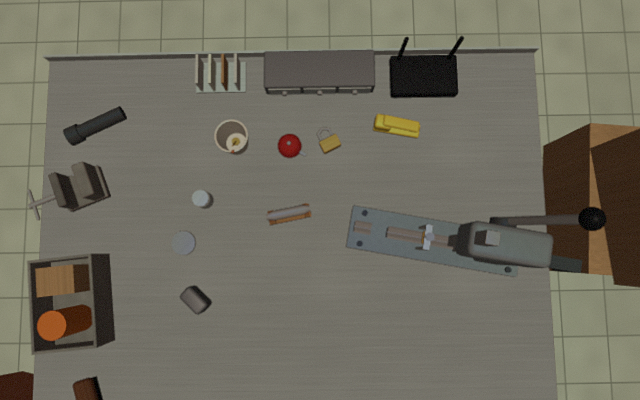

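View pics/scene0.png

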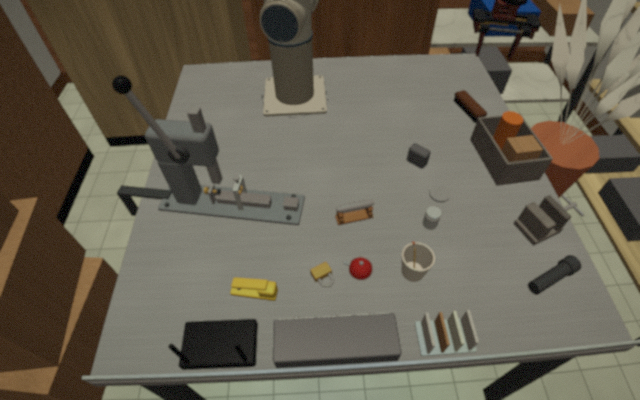

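The top view shows the fob on its rest at about (289,213). The press base plate runs from (350,225) to (520,265), with the front cradle at (362,227), the hold-down bridge at (428,237) and the head at (500,243). In the scene view the fob is at (354,213) and the press at (232,200). Next I'll turn these into positions.

```bash
python3 - <<'E'
from h import *
import pickle
D=pickle.load(open("d0.pkl","rb"))
W={n:cloud(D[n]) for n in D}
d=D["top"];w=W["top"]
for p in [(289,213),(360,226),(350,240),(428,237),(515,270),(290,146),(200,300),(400,300)]: print(p,w[p[1],p[0]].round(1))
z=w[...,2]
# fob: region around
def line(P):
    c=P[:,:2].mean(0); s=np.linalg.svd(P[:,:2]-c,full_matrices=False); a=s[2][0]; t=(P[:,:2]-c)@a
    return c,a,t.min(),t.max(), np.abs((P[:,:2]-c)@s[2][1]).max()
roi=np.zeros(z.shape,bool); roi[190:235,255:325]=1
for lo,hi in((53,70),(57,70)):
    m=roi&(z>lo)&(z<hi); P=w[m]; c,a,t0,t1,wd=line(P); print("fob",len(P),c.round(1),a.round(4),t0,t1,wd,c+a*(t0+t1)/2,P[:,2].max())
# base plate
roi=np.zeros(z.shape,bool); roi[195:290,335:530]=1
m=roi&(z>7)&(z<18); k=m.astype(np.uint8)
r=cv2.minAreaRect(w[m][:,:2].astype(np.float32)); print("plate",m.sum(),r); print(cv2.boxPoints(r).round(1))
# scene camera
d=D["scene"];ws=W["scene"];z=ws[...,2]
for p in [(354,213),(300,200)]: print(p,ws[p[1],p[0]].round(1))
roi=np.zeros(z.shape,bool); roi[180:240,320:390]=1
m=roi&(z>53)&(z<70);P=ws[m];c,a,t0,t1,wd=line(P); print("fob scene",len(P),c.round(1),a.round(4),t0,t1,wd,c+a*(t0+t1)/2,P[:,2].max())
roi=np.zeros(z.shape,bool); roi[170:230,140:320]=1
m=roi&(z>7)&(z<18); r=cv2.minAreaRect(ws[m][:,:2].astype(np.float32)); print("plate",m.sum(),r); print(cv2.boxPoints(r).round(1))
print(ctrl.get_image("wrist")["tvec"])
E
```

```text
(289, 213) [550.2 152.1  55.4]
(360, 226) [520.   -8.2  33.3]
(350, 240) [489.1  14.1  13.7]
(428, 237) [ 490.  -142.6  116.5]
(515, 270) [ 414.4 -364.8   10.7]
(290, 146) [708.4 149.9  34.4]
(200, 300) [361.1 349.2  57.9]
(400, 300) [349.5 -99.2   0.4]
fob 364 [551.3 155.9] [ 0.1874 -0.9823] -50.20983885206902 49.319839521077014 10.74389030436938 [551.2355357  156.36417595] 63.664123794609736
fob 235 [551.  157.6] [ 0.1751 -0.9846] -46.67185128732004 51.02852684302397 9.969231444308432 [551.38664767 155.43756062] 63.664123794609736
plate 3977 ((456.64166259765625, -173.70135498046875), (403.8265686035156, 160.4436798095703), 76.58080291748047)
[[ 331.8 -351.5]
 [ 487.8 -388.7]
 [ 581.5    4.1]
 [ 425.5   41.3]]
(354, 213) [545.9 155.7   8.9]
(300, 200) [493.1  11.2  10.8]
fob scene 217 [557.  154.1] [-0.1982  0.9802] -48.023382181209726 50.33618012620672 11.092487380560678 [556.8117584 155.2241977] 62.588375854057865
plate 2600 ((479.69610595703125, -219.89173889160156), (479.26263427734375, 103.00209045410156), 78.83087158203125)
[[ 382.8 -445. ]
 [ 483.8 -465. ]
 [ 576.6    5.2]
 [ 475.6   25.2]]
[-625.63377605  -29.71085568  388.81175901]
```

Request:
apply_moves --increments '[{"gripper": 100, "delta_pos": [0, -2.3, 3.35], "dr": [0, 0, 0]}, {"gripper": 100, "delta_pos": [0, -2.3, 3.35], "dr": [0, 0, 0]}, {"gripper": 100, "delta_pos": [0, -2.3, 3.35], "dr": [0, 0, 0]}, {"gripper": 100, "delta_pos": [0, -2.3, 3.35], "dr": [0, 0, 0]}, {"gripper": 100, "delta_pos": [0, -2.3, 3.35], "dr": [0, 0, 0]}]'

```text
t: 0.57
ee_pos: [281.8, 455.7, 230.5]
orientation: [0.183, 1.563, -0.183]
ft_force: [0.6, 0.5, 0.0]
width: 87.7
```

Request:
apply_moves --increments '[{"gripper": 100, "delta_pos": [0, -2.3, 3.35], "dr": [0, 0, 0]}, {"gripper": 100, "delta_pos": [0, -2.3, 3.35], "dr": [0, 0, 0]}, {"gripper": 100, "delta_pos": [0, -2.3, 3.35], "dr": [0, 0, 0]}, {"gripper": 100, "delta_pos": [0, -2.3, 3.35], "dr": [0, 0, 0]}, {"gripper": 100, "delta_pos": [0, -2.3, 3.35], "dr": [0, 0, 0]}]'

```text
t: 0.98
ee_pos: [418.3, 304.9, 230.7]
orientation: [0.183, 1.563, -0.183]
ft_force: [0.2, -0.4, -1.0]
width: 87.8
```

Request:
apply_moves --increments '[{"gripper": 100, "delta_pos": [0, 0, 0], "dr": [0.1155, 0, 0]}, {"gripper": 100, "delta_pos": [0, 0, 0], "dr": [0.1155, 0, 0]}, {"gripper": 100, "delta_pos": [0, 0, 0], "dr": [0.1155, 0, 0]}, {"gripper": 100, "delta_pos": [0, 0, 0], "dr": [0.1155, 0, 0]}, {"gripper": 100, "delta_pos": [0, 0, 0], "dr": [0.1155, 0, 0]}]'

```text
t: 1.4
ee_pos: [417.4, 306.3, 230.5]
orientation: [0.638, 1.475, -0.639]
ft_force: [-0.2, -0.1, -0.9]
width: 88.1
```

Request:
apply_moves --increments '[{"gripper": 100, "delta_pos": [0, 0, 0], "dr": [0.1155, 0, 0]}, {"gripper": 100, "delta_pos": [0, 0, 0], "dr": [0.1155, 0, 0]}, {"gripper": 100, "delta_pos": [0, 0, 0], "dr": [0.1155, 0, 0]}, {"gripper": 100, "delta_pos": [0, 0, 0], "dr": [0.1155, 0, 0]}, {"gripper": 100, "delta_pos": [0, 0, 0], "dr": [0.1155, 0, 0]}]'

```text
t: 1.82
ee_pos: [417.2, 306.5, 230.5]
orientation: [1.078, 1.288, -1.079]
ft_force: [0.1, -0.1, -0.1]
width: 88.0
```

```bash
cat >> h.py <<'E'
def tool(world):
    o=ctrl.get_obs(); return R.from_rotvec(o["orientation"]).as_matrix().T@np.array(world,float)
E
python3 - <<'E'
from h import *
import pickle
D=pickle.load(open("d0.pkl","rb"))
d=ctrl.get_image("wrist"); Rm=cv2.Rodrigues(np.array(d["rvec"]))[0]
c=-Rm.T@np.array(d["tvec"]).ravel(); f=Rm[2]; print("cam",c.round(),"fwd",f.round(3),"right",Rm[0].round(2),"hits",(c-f*c[2]/f[2]).round(), d["mtx"])
o=ctrl.get_obs(); T=R.from_rotvec(o["orientation"]).as_matrix(); print(T.round(3), "cam in tool",(T.T@(c-o["ee_pos"])).round())
w=cloud(D["top"]);z=w[...,2]
m=((z>9)&(z<15)&(w[...,1]<60)&(w[...,1]>-400)&(w[...,0]>380)&(w[...,0]<570)).astype(np.uint8)
n,l,s,_=cv2.connectedComponentsWithStats(cv2.morphologyEx(m,cv2.MORPH_OPEN,np.ones((3,3))),connectivity=4)
i=1+s[1:,4].argmax(); P=w[l==i]; r=cv2.minAreaRect(P[:,:2].astype(np.float32)); print(len(P),r,cv2.boxPoints(r).round(1))
# channel: bright wood-like/ metal points 35..60 high
m=(z>30)&(z<48)&(w[...,1]<20)&(w[...,1]>-140)&(w[...,0]>430)&(w[...,0]<570); P=w[m][:,:2]; c0=P.mean(0);a=np.linalg.svd(P-c0,full_matrices=False)[2][0]; t=(P-c0)@a; print("chan",len(P),c0,a,t.min(),t.max())
E
```

```text
cam [406. 374. 384.] fwd [ 0.042 -0.244 -0.969] right [ 0.98  0.18 -0.  ] hits [423. 277.   0.] [[300.09084295   0.         323.20339177]
 [  0.         300.09084295 193.34357942]
 [  0.           0.           1.        ]]
[[-0.     0.986  0.169]
 [-0.     0.169 -0.986]
 [-1.    -0.     0.   ]] cam in tool [-154.    0.  -68.]
885 ((498.34991455078125, -71.33699798583984), (131.74037170410156, 95.14556884765625), 69.70468139648438) [[ 430.9 -116.6]
 [ 520.1 -149.6]
 [ 565.8  -26.1]
 [ 476.6    6.9]]
chan 605 [504.2931918  -72.50605022] [0.19480353 0.98084228] -70.69564950959764 80.97495474187309
```

Request:
apply_moves --increments '[{"gripper": 100, "delta_pos": [0, 2.18, 2.81], "dr": [0, 0, 0]}, {"gripper": 100, "delta_pos": [0, 2.18, 2.81], "dr": [0, 0, 0]}, {"gripper": 100, "delta_pos": [0, 2.18, 2.81], "dr": [0, 0, 0]}, {"gripper": 100, "delta_pos": [0, 2.18, 2.81], "dr": [0, 0, 0]}, {"gripper": 100, "delta_pos": [0, 2.18, 2.81], "dr": [0, 0, 0]}]'

```text
t: 2.28
ee_pos: [550.9, 186.9, 230.6]
orientation: [1.072, 1.291, -1.072]
ft_force: [0.2, 0.4, 0.3]
width: 87.8
```

```bash
cat > fob.py <<'E'
from h import *
import sys
def fit(w,c0,lo=55,r=65):
    m=(w[...,2]>lo)&(w[...,2]<64)&(np.hypot(w[...,0]-c0[0],w[...,1]-c0[1])<r)
    n,l,s,_=cv2.connectedComponentsWithStats(m.astype(np.uint8)); m=l==1+s[1:,4].argmax()
    P=w[m]; rr=cv2.minAreaRect(P[:,:2].astype(np.float32)); c=P[:,:2].mean(0); a=np.linalg.svd(P[:,:2]-c,full_matrices=False)[2][0]
    return m,rr,c,a,np.percentile(P[:,2],98)
E
python3 - <<'E'
from fob import *
d=ctrl.get_image("wrist"); save("w1",d["img"]); w=cloud(d)
m,rr,c,a,zt=fit(w,(553,156)); print(m.sum(),rr,c.round(1),a.round(4),zt)
print(ctrl.get_obs()["ee_pos"].round(1))
E
```

```text
1149 ((552.7700805664062, 157.43695068359375), (19.06057357788086, 98.92098999023438), 10.837974548339844) [552.7 159. ] [ 0.1899 -0.9818] 60.78596488260291
[555.5 183.5 230.9]
```

View pics/w1.png

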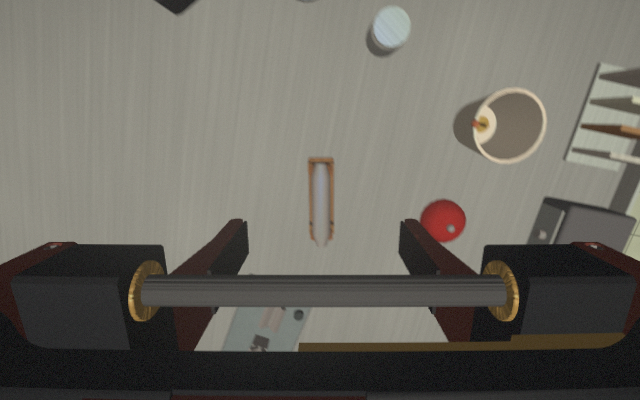

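The wrist view shows the fob at (320,205) and the press partly hidden behind the fingers at (265,320). The fob's centre is about (552.8, 157), with its axis along (0.19,-0.98). I'll measure the press from above before grasping.

Request:
apply_moves --increments '[{"gripper": 100, "delta_pos": [0, -1.22, 3.15], "dr": [0, 0, 0]}, {"gripper": 100, "delta_pos": [0, -1.22, 3.15], "dr": [0, 0, 0]}, {"gripper": 100, "delta_pos": [0, -1.22, 3.15], "dr": [0, 0, 0]}, {"gripper": 100, "delta_pos": [0, -1.22, 3.15], "dr": [0, 0, 0]}, {"gripper": 100, "delta_pos": [0, 0, 0], "dr": [0.09, 0, 0]}]'

```text
t: 2.75
ee_pos: [523.1, 51.3, 230.3]
orientation: [1.139, 1.252, -1.143]
ft_force: [0.3, -0.6, 0.0]
width: 87.9
```

Request:
apply_moves --increments '[{"gripper": 100, "delta_pos": [0, 0, 0], "dr": [0.09, 0, 0]}, {"gripper": 100, "delta_pos": [0, 0, 0], "dr": [0.09, 0, 0]}, {"gripper": 100, "delta_pos": [0, 0, 0], "dr": [0.09, 0, 0]}, {"gripper": 100, "delta_pos": [0, 0, 3.3], "dr": [0, 0, 0]}, {"gripper": 100, "delta_pos": [0, 0, 3.3], "dr": [0, 0, 0]}]'

```text
t: 3.17
ee_pos: [513.0, -9.1, 230.5]
orientation: [1.335, 1.123, -1.335]
ft_force: [1.0, 0.1, -1.2]
width: 87.8
```

Request:
apply_moves --increments '[{"gripper": 100, "delta_pos": [0, 0, 3.0], "dr": [0, 0, 0]}, {"gripper": 100, "delta_pos": [0, 0, 3.0], "dr": [0, 0, 0]}, {"gripper": 100, "delta_pos": [0, 0, 0], "dr": [0, 0, 0]}, {"gripper": 100, "delta_pos": [0, 0, 0], "dr": [0, 0, 0]}, {"gripper": 100, "delta_pos": [0, 0, 0], "dr": [0, 0, 0]}]'

```text
t: 3.58
ee_pos: [502.5, -68.2, 230.6]
orientation: [1.339, 1.12, -1.339]
ft_force: [0.3, -0.1, -0.2]
width: 88.0
```

```bash
python3 - <<'E'
from h import *
import pickle
d=ctrl.get_image("wrist"); save("w2",d["img"]); pickle.dump(d,open("w2.pkl","wb"))
w=cloud(d); o=ctrl.get_obs(); print(o["ee_pos"].round(1),R.from_rotvec(o["orientation"]).as_matrix().round(3)[:,1])
z=w[...,2]; m=((z>9)&(z<15)).astype(np.uint8)
n,l,s,_=cv2.connectedComponentsWithStats(m); 
for i in 1+np.argsort(-s[1:,4])[:3]:
    P=w[l==i]; r=cv2.minAreaRect(P[:,:2].astype(np.float32)); print(len(P),r,cv2.boxPoints(r).round(1).tolist())
E
```

```text
[502.6 -67.8 230.6] [ 0.984 -0.176 -0.   ]
9330 ((501.43963623046875, -95.89668273925781), (230.02511596679688, 99.8597412109375), 79.11835479736328) [[430.70001220703125, -199.39999389648438], [528.7999877929688, -218.3000030517578], [572.2000122070312, 7.599999904632568], [474.1000061035156, 26.5]]
3038 ((100.94010925292969, -38.849571228027344), (178.94398498535156, 64.80117797851562), 65.02356719970703) [[33.79999923706055, -106.30000305175781], [92.5, -133.60000610351562], [168.10000610351562, 28.600000381469727], [109.30000305175781, 55.900001525878906]]
1099 ((752.0634765625, -100.6613540649414), (109.88793182373047, 27.005443572998047), 79.37193298339844) [[728.7000122070312, -152.1999969482422], [755.2000122070312, -157.1999969482422], [775.5, -49.20000076293945], [748.9000244140625, -44.20000076293945]]
```

View pics/w2.png

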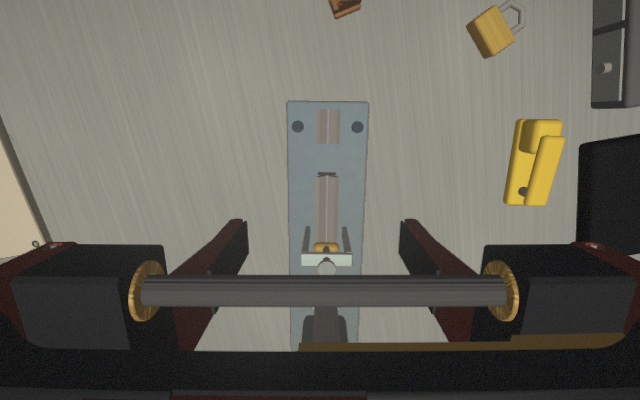

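The wrist view shows the plate's front edge at y=101 (x 288–368), the cradle at (328,126), the main channel starting at (327,173) and the bridge and nose at (326,250). The route is clear. I'll refine the press frame from the channel points.

```bash
python3 - <<'E'
from h import *
import pickle
d=pickle.load(open("w2.pkl","rb")); w=cloud(d); z=w[...,2]
a=np.array([-np.cos(np.radians(79.118)),-np.sin(np.radians(79.118))]); a=np.array([-0.1887,-0.982]);a/=np.linalg.norm(a); n=np.array([-a[1],a[0]]) # y left of x
o=np.array([492.96,-140.1]); X=(w[...,:2]-o)@a; Y=(w[...,:2]-o)@n
for lo,hi in((-160,-93),(-93,-10)):
    m=(z>22)&(z<60)&(abs(Y)<25)&(X>lo)&(X<hi)
    print(lo,m.sum(),np.percentile(X[m],[1,99]).round(1),np.percentile(Y[m],[1,99]).round(1),np.percentile(z[m],[1,50,99]).round(1))
    # lowest line in V: by X bin centre of Y-extent
    for x0 in range(lo,hi,12):
        k=m&(X>=x0)&(X<x0+12)
        if k.sum()>20: print("  ",x0,np.percentile(Y[k],[2,98]).round(1),np.percentile(Y[k],[2,98]).mean().round(2), z[k].min().round(1))
m=(z>80)&(z<110)&(abs(Y)<45)&(X>-30)&(X<35);print("bridge",m.sum(),np.percentile(X[m],[1,99]),np.percentile(Y[m],[1,99]),z[m].max())
m=(z>9)&(z<15)&(X<-10)&(abs(Y)<60); 
for x0 in range(-155,-20,25):
    k=m&(X>=x0)&(X<x0+25); print(x0,Y[k].min().round(1),Y[k].max().round(1))
E
```

```text
-160 851 [-149.6 -112.2] [-13.2  13.5] [31.5 40.3 44.5]
   -160 [-13.2  13.3] 0.06 31.1
   -148 [-13.2  13.6] 0.2 30.4
   -136 [-13.1  12.8] -0.16 31.3
   -124 [-13.  13.] 0.02 30.3
-93 1225 [-73.9 -10.6] [-13.6  13.4] [26.8 40.  44.3]
   -81 [-12.7  13. ] 0.14 23.9
   -69 [-12.6  13.3] 0.31 31.0
   -57 [-12.6  13.5] 0.47 31.6
   -45 [-13.7  12.7] -0.48 31.2
   -33 [-13.6  12.9] -0.38 31.0
   -21 [-13.6  13.2] -0.18 30.7
bridge 677 [-2.12487376 11.69335866] [-26.72497312  26.32676472] 102.28099627464613
-155 -49.2 49.9
-130 -49.7 49.8
-105 -49.9 49.8
-80 -49.1 49.9
-55 -49.6 49.7
-30 -49.9 49.8
```

Request:
apply_moves --increments '[{"gripper": 100, "delta_pos": [0, 0.165, -3.83], "dr": [0, 0, 0]}, {"gripper": 100, "delta_pos": [0, 0.165, -3.83], "dr": [0, 0, 0]}, {"gripper": 100, "delta_pos": [0, 0.165, -3.83], "dr": [0, 0, 0]}, {"gripper": 100, "delta_pos": [0, 0.165, -3.83], "dr": [0, 0, 0]}, {"gripper": 100, "delta_pos": [0, 0.165, -3.83], "dr": [0, 0, 0]}]'

```text
t: 4.05
ee_pos: [544.4, 121.7, 230.7]
orientation: [1.338, 1.121, -1.337]
ft_force: [0.4, -1.2, -0.3]
width: 88.0
```

Request:
apply_moves --increments '[{"gripper": 100, "delta_pos": [0, 0.165, -3.83], "dr": [0, 0, 0]}, {"gripper": 100, "delta_pos": [0, 0, 0], "dr": [-0.092, 0, 0]}, {"gripper": 100, "delta_pos": [0, 0, 0], "dr": [-0.092, 0, 0]}, {"gripper": 100, "delta_pos": [0, 0, 0], "dr": [-0.092, 0, 0]}, {"gripper": 100, "delta_pos": [0, 0, 0], "dr": [-0.092, 0, 0]}]'

```text
t: 4.47
ee_pos: [552.4, 157.9, 230.4]
orientation: [1.062, 1.297, -1.062]
ft_force: [-0.0, -0.2, 0.2]
width: 87.8
```

Request:
apply_moves --increments '[{"gripper": 100, "delta_pos": [3, 0, 0], "dr": [0, 0, 0]}, {"gripper": 100, "delta_pos": [3, 0, 0], "dr": [0, 0, 0]}, {"gripper": 100, "delta_pos": [3, 0, 0], "dr": [0, 0, 0]}, {"gripper": 100, "delta_pos": [3, 0, 0], "dr": [0, 0, 0]}, {"gripper": 100, "delta_pos": [0, 0, 0], "dr": [0, 0, 0]}]'

```text
t: 4.88
ee_pos: [548.8, 156.3, 105.5]
orientation: [1.061, 1.3, -1.073]
ft_force: [-1.6, 0.7, -0.2]
width: 87.5
```

```bash
python3 - <<'E'
from fob import *
d=ctrl.get_image("wrist"); save("w3",d["img"]); w=cloud(d)
o=ctrl.get_obs(); T=R.from_rotvec(o["orientation"]).as_matrix(); print(o["ee_pos"].round(1),T.round(4).tolist(),o["ft_force"].round(2),o["qpos"].round(2))
try:
  m,rr,c,a,zt=fit(w,(553,156)); print(m.sum(),rr,c.round(1),a.round(4),zt)
except Exception as e: print(e)
print("delta tool to fob",(T.T@(np.array([552.8,156.9,39])-o["ee_pos"])).round(1))
E
```

```text
[550.4 156.5 108.1] [[-0.0062, 0.9816, 0.191], [-0.0015, 0.191, -0.9816], [-1.0, -0.0064, 0.0003]] [ 0.26  0.26 -0.2 ] [0.26 0.52 1.82 0.   0.81 0.06]
2928 ((552.953125, 158.57057189941406), (19.10395050048828, 95.90249633789062), 10.921393394470215) [552.3 160.3] [ 0.1945 -0.9809] 60.752265143647875
delta tool to fob [69.1  2.9  0.1]
```

View pics/w3.png

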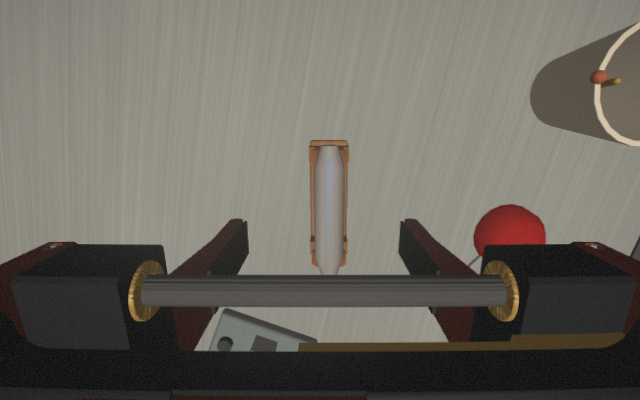

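The fob lies between the fingers at (329,205), with only about 2 mm of lateral error. Descending.

Request:
apply_moves --increments '[{"gripper": 100, "delta_pos": [2.5, 0.05, 0], "dr": [0, 0, 0]}, {"gripper": 100, "delta_pos": [2.5, 0.0, 0], "dr": [0, 0, 0]}, {"gripper": 100, "delta_pos": [1.0, 0, 0], "dr": [0, 0, 0]}, {"gripper": 100, "delta_pos": [0, 0, 0], "dr": [0, 0, 0]}, {"gripper": 100, "delta_pos": [0, 0, 0], "dr": [0, 0, 0]}]'

```text
t: 5.35
ee_pos: [554.0, 156.5, 51.8]
orientation: [1.068, 1.293, -1.067]
ft_force: [-0.2, -0.2, 0.6]
width: 88.0
```

Request:
apply_moves --increments '[{"gripper": 100, "delta_pos": [0, 0, 0], "dr": [0, 0, 0]}, {"gripper": 100, "delta_pos": [0, 0, 0], "dr": [0, 0, 0]}, {"gripper": 100, "delta_pos": [0, 0, 0], "dr": [0, 0, 0]}, {"gripper": 100, "delta_pos": [0, 0, 0], "dr": [0, 0, 0]}, {"gripper": 100, "delta_pos": [0, 0, 0], "dr": [0, 0, 0]}]'

```text
t: 5.77
ee_pos: [553.7, 156.0, 51.3]
orientation: [1.069, 1.292, -1.067]
ft_force: [0.8, 0.3, -0.1]
width: 87.7
```

Request:
apply_moves --increments '[{"gripper": 100, "delta_pos": [0.6, -0.04, -0.05], "dr": [0, 0, 0]}, {"gripper": 100, "delta_pos": [0.6, -0.04, -0.05], "dr": [0, 0, 0]}, {"gripper": 100, "delta_pos": [0, 0, 0], "dr": [0, 0, 0]}, {"gripper": 40, "delta_pos": [0, 0, 0], "dr": [0, 0, 0]}, {"gripper": 40, "delta_pos": [0, 0, 0], "dr": [0, 0, 0]}]'

```text
t: 6.18
ee_pos: [552.2, 156.7, 38.3]
orientation: [1.068, 1.294, -1.069]
ft_force: [0.3, -0.2, -0.3]
width: 77.3
```

Request:
apply_moves --increments '[{"gripper": 30, "delta_pos": [0, 0, 0], "dr": [0, 0, 0]}, {"gripper": 15, "delta_pos": [0, 0, 0], "dr": [0, 0, 0]}, {"gripper": 15, "delta_pos": [0, 0, 0], "dr": [0, 0, 0]}, {"gripper": 15, "delta_pos": [0, 0, 0], "dr": [0, 0, 0]}, {"gripper": 15, "delta_pos": [0, 0, 0], "dr": [0, 0, 0]}]'

```text
t: 6.6
ee_pos: [552.5, 156.8, 38.8]
orientation: [1.068, 1.293, -1.068]
ft_force: [0.3, 0.3, 0.4]
width: 44.7
```

Request:
apply_moves --increments '[{"gripper": 0, "delta_pos": [0, 0, 0], "dr": [0, 0, 0]}, {"gripper": 0, "delta_pos": [0, 0, 0], "dr": [0, 0, 0]}, {"gripper": 0, "delta_pos": [0, 0, 0], "dr": [0, 0, 0]}, {"gripper": 0, "delta_pos": [0, 0, 0], "dr": [0, 0, 0]}, {"gripper": 0, "delta_pos": [0, 0, 0], "dr": [0, 0, 0]}]'

```text
t: 7.02
ee_pos: [552.4, 156.8, 38.7]
orientation: [1.068, 1.293, -1.068]
ft_force: [-0.6, -0.1, 0.6]
width: 21.3
```

Request:
apply_moves --increments '[{"gripper": 0, "delta_pos": [0, 0, 0], "dr": [0, 0, 0]}, {"gripper": 0, "delta_pos": [0, 0, 0], "dr": [0, 0, 0]}, {"gripper": 0, "delta_pos": [-0.5, 0, 0], "dr": [0, 0, 0]}, {"gripper": 0, "delta_pos": [-1.5, 0, 0], "dr": [0, 0, 0]}, {"gripper": 0, "delta_pos": [-2, 0, 0], "dr": [0, 0, 0]}]'

```text
t: 7.43
ee_pos: [551.1, 156.4, 77.8]
orientation: [1.066, 1.295, -1.071]
ft_force: [0.0, 0.5, -1.8]
width: 21.3
```

Request:
apply_moves --increments '[{"gripper": 0, "delta_pos": [-2, 0, 0], "dr": [0, 0, 0]}, {"gripper": 0, "delta_pos": [0, 0, 0], "dr": [0.0945, 0, 0]}, {"gripper": 0, "delta_pos": [0, 0, 0], "dr": [0.0945, 0, 0]}, {"gripper": 0, "delta_pos": [0, 0, 0], "dr": [0.0945, 0, 0]}, {"gripper": 0, "delta_pos": [0, 0, 0], "dr": [0.0945, 0, 0]}]'

```text
t: 7.85
ee_pos: [552.4, 156.7, 99.1]
orientation: [1.35, 1.112, -1.35]
ft_force: [-0.9, 0.2, -2.0]
width: 21.4
```

```bash
python3 - <<'E'
from fob import *
d=ctrl.get_image("wrist"); save("w4",d["img"]); w=cloud(d)
o=ctrl.get_obs(); T=R.from_rotvec(o["orientation"]).as_matrix(); print(o["ee_pos"].round(1),T.round(4).tolist(),o["ft_force"].round(2),o["width"])
L=(w-o["ee_pos"])@T  # tool coords
m=(abs(L[...,1])<14)&(L[...,0]>-30)&(L[...,0]<8)&(abs(L[...,2])<70); P=L[m]; print(m.sum(),P.min(0).round(1),P.max(0).round(1))
for a in range(-60,60,15):
    k=P[(P[:,2]>=a)&(P[:,2]<a+15)]
    if len(k)>15: print(a,np.percentile(k[:,0],3).round(1),np.percentile(k[:,1],[2,98]).mean().round(1))
E
```

```text
[552.4 156.7  99. ] [[0.0001, 0.9804, -0.1969], [0.0, -0.1969, -0.9804], [-1.0, 0.0001, -0.0001]] [ 0.14 -0.48 -1.21] 21.113914041918676
6317 [-29.9 -14.  -50.1] [ 7.4 14.  50.7]
-60 -18.0 0.1
-45 -21.6 0.0
-30 -22.0 0.3
-15 -27.5 -0.0
0 -22.1 0.4
15 -22.2 0.4
30 -21.6 0.6
45 -17.8 0.8
```

Request:
apply_moves --increments '[{"gripper": 0, "delta_pos": [0, 0, 0], "dr": [-0.008, 0, 0]}, {"gripper": 0, "delta_pos": [0, -0.04, 3.51], "dr": [0, 0, 0]}, {"gripper": 0, "delta_pos": [0, -0.04, 3.51], "dr": [0, 0, 0]}, {"gripper": 0, "delta_pos": [0, -0.04, 3.51], "dr": [0, 0, 0]}, {"gripper": 0, "delta_pos": [0, -0.04, 3.51], "dr": [0, 0, 0]}]'

```text
t: 8.32
ee_pos: [525.2, 17.8, 98.7]
orientation: [1.337, 1.121, -1.337]
ft_force: [0.6, 0.1, -2.6]
width: 21.1
```

Request:
apply_moves --increments '[{"gripper": 0, "delta_pos": [0, -0.04, 3.51], "dr": [0, 0, 0]}, {"gripper": 0, "delta_pos": [0, -0.04, 3.51], "dr": [0, 0, 0]}, {"gripper": 0, "delta_pos": [0, 0, 0], "dr": [0, 0, 0]}, {"gripper": 0, "delta_pos": [2, 0, 0], "dr": [0, 0, 0]}, {"gripper": 0, "delta_pos": [2, 0, 0], "dr": [0, 0, 0]}]'

```text
t: 8.73
ee_pos: [513.6, -50.9, 59.4]
orientation: [1.341, 1.117, -1.337]
ft_force: [0.7, 0.2, -1.7]
width: 21.2
```

Request:
apply_moves --increments '[{"gripper": 0, "delta_pos": [0, 0, 0], "dr": [0, 0, 0]}, {"gripper": 0, "delta_pos": [0, 0, 0], "dr": [0, 0, 0]}, {"gripper": 0, "delta_pos": [0, 0, 0], "dr": [0, 0, 0]}, {"gripper": 0, "delta_pos": [0, 0, 0], "dr": [0, 0, 0]}, {"gripper": 0, "delta_pos": [0, 0, 0], "dr": [0, 0, 0]}]'

```text
t: 9.15
ee_pos: [513.1, -49.8, 59.6]
orientation: [1.341, 1.118, -1.339]
ft_force: [0.5, -0.1, -2.0]
width: 21.0
```

```bash
cat > st.py <<'E'
from h import *
a=np.array([-0.1887,-0.982]);a/=np.linalg.norm(a); n=np.array([-a[1],a[0]]); O=np.array([492.96,-140.1])
def st():
    o=ctrl.get_obs(); T=R.from_rotvec(o["orientation"]).as_matrix(); p=o["ee_pos"][:2]-O; f=o["ft_force"]
    print("press x,y,z",(p@a).round(1),(p@n).round(1),o["ee_pos"][2].round(1),"F x,y,z",(f[:2]@a).round(2),(f[:2]@n).round(2),f[2].round(2),"yaw err",(T[:2,2]@n).round(4),"tilt",T[:2,0].round(4),"w",round(float(o["width"]),1),"t",round(float(o["t"]),2))
E
python3 - <<'E'
from st import *
st()
d=ctrl.get_image("wrist"); w=cloud(d); z=w[...,2]; X=(w[...,:2]-O)@a; Y=(w[...,:2]-O)@n
for lo,hi,zl,zh in((-160,-112,22,48),(-160,-60,64,75),(-140,-112,64,75)):
    m=(X>lo)&(X<hi)&(z>zl)&(z<zh)&(abs(Y)<25)
    if m.sum()>20: print(m.sum(),np.percentile(X[m],[1,99]).round(1),np.percentile(Y[m],[1,99]).round(1),np.percentile(Y[m],[1,99]).mean().round(2),np.percentile(z[m],98).round(1))
E
```

```text
press x,y,z -92.5 2.8 59.6 F x,y,z -0.01 0.52 -2.02 yaw err 0.0109 tilt [ 0.0017 -0.0002] w 21.0 t 9.15
1447 [-149.7 -113.8] [-13.5  13.7] 0.11 44.1
960 [-142.4  -61.6] [-15.7  21.8] 3.03 74.9
327 [-139.7 -112.5] [-8.2 13.7] 2.71 75.0
```

Request:
apply_moves --increments '[{"gripper": 0, "delta_pos": [0, -0.28, 0], "dr": [0.011, 0, 0]}, {"gripper": 0, "delta_pos": [0.5, 0, 0], "dr": [0, 0, 0]}, {"gripper": 0, "delta_pos": [0.5, 0, 0], "dr": [0, 0, 0]}, {"gripper": 0, "delta_pos": [0.5, 0, 0], "dr": [0, 0, 0]}, {"gripper": 0, "delta_pos": [0, 0, 0], "dr": [0, 0, 0]}]'

```text
t: 9.62
ee_pos: [508.9, -49.4, 42.5]
orientation: [1.348, 1.114, -1.35]
ft_force: [1.5, 0.3, -2.2]
width: 21.2
```

Request:
apply_moves --increments '[{"gripper": 0, "delta_pos": [0, 0, 0], "dr": [0, 0, 0]}, {"gripper": 0, "delta_pos": [0, 0, 0], "dr": [0, 0, 0]}, {"gripper": 0, "delta_pos": [0, 0, 0], "dr": [0, 0, 0]}, {"gripper": 0, "delta_pos": [0, 0, 0], "dr": [0, 0, 0]}, {"gripper": 0, "delta_pos": [0, 0, 0], "dr": [0, 0, 0]}]'

```text
t: 10.03
ee_pos: [509.8, -49.5, 43.8]
orientation: [1.349, 1.112, -1.348]
ft_force: [0.4, 0.2, -2.9]
width: 21.3
```

```bash
python3 -c "
from st import *
st()"
```

```text
press x,y,z -92.1 -0.6 43.8 F x,y,z -0.33 0.39 -2.89 yaw err -0.0012 tilt [ 0.0003 -0.    ] w 21.3 t 10.03
```

Request:
apply_moves --increments '[{"gripper": 0, "delta_pos": [0.1, 0.03, 0], "dr": [0, 0, 0]}, {"gripper": 0, "delta_pos": [0.1, 0.02, 0], "dr": [0, 0, 0]}, {"gripper": 0, "delta_pos": [0.1, 0, 0], "dr": [0, 0, 0]}, {"gripper": 0, "delta_pos": [0, 0, 0], "dr": [0, 0, 0]}, {"gripper": 0, "delta_pos": [0, 0, 0], "dr": [0, 0, 0]}]'

```text
t: 10.45
ee_pos: [510.0, -49.6, 40.6]
orientation: [1.348, 1.113, -1.349]
ft_force: [0.9, -0.5, -2.4]
width: 21.3
```

Request:
apply_moves --increments '[{"gripper": 0, "delta_pos": [0.03, 0, 0], "dr": [0, 0, 0]}, {"gripper": 0, "delta_pos": [0.03, 0, 0], "dr": [0, 0, 0]}, {"gripper": 0, "delta_pos": [0.02, 0, 0], "dr": [0, 0, 0]}, {"gripper": 0, "delta_pos": [0, 0, 0], "dr": [0, 0, 0]}, {"gripper": 0, "delta_pos": [0, 0, 0], "dr": [0, 0, 0]}]'

```text
t: 10.87
ee_pos: [510.1, -49.6, 39.9]
orientation: [1.348, 1.113, -1.349]
ft_force: [0.0, 0.5, -2.2]
width: 20.8
```

Request:
apply_moves --increments '[{"gripper": 0, "delta_pos": [0.03, 0, 0], "dr": [0, 0, 0]}, {"gripper": 0, "delta_pos": [0.02, 0, 0], "dr": [0, 0, 0]}, {"gripper": 0, "delta_pos": [0, 0, 0], "dr": [0, 0, 0]}, {"gripper": 0, "delta_pos": [0, 0, 0], "dr": [0, 0, 0]}, {"gripper": 0, "delta_pos": [0, 0, 0], "dr": [0, 0, 0]}]'

```text
t: 11.28
ee_pos: [510.1, -49.6, 39.4]
orientation: [1.349, 1.113, -1.349]
ft_force: [-0.2, -0.4, -1.9]
width: 21.1
```

Request:
apply_moves --increments '[{"gripper": 0, "delta_pos": [0.02, 0, 0], "dr": [0, 0, 0]}, {"gripper": 0, "delta_pos": [0.02, 0, 0], "dr": [0, 0, 0]}, {"gripper": 0, "delta_pos": [0, 0, 0], "dr": [0, 0, 0]}, {"gripper": 0, "delta_pos": [0, 0, 0], "dr": [0, 0, 0]}, {"gripper": 0, "delta_pos": [0, 0, 0], "dr": [0, 0, 0]}]'

```text
t: 11.7
ee_pos: [510.2, -49.6, 39.1]
orientation: [1.349, 1.113, -1.348]
ft_force: [-0.3, -0.2, 2.7]
width: 20.9
```

Request:
apply_moves --increments '[{"gripper": 30, "delta_pos": [0, 0, 0], "dr": [0, 0, 0]}, {"gripper": 40, "delta_pos": [0, 0, 0], "dr": [0, 0, 0]}, {"gripper": 60, "delta_pos": [0, 0, 0], "dr": [0, 0, 0]}, {"gripper": 60, "delta_pos": [0, 0, 0], "dr": [0, 0, 0]}, {"gripper": 60, "delta_pos": [0, 0, 0], "dr": [0, 0, 0]}]'

```text
t: 12.12
ee_pos: [510.1, -49.6, 38.9]
orientation: [1.349, 1.113, -1.348]
ft_force: [-0.4, 0.4, -0.6]
width: 49.7
```

```bash
python3 - <<'E'
from st import *
st()
d=ctrl.get_image("wrist"); save("w5",d["img"]); w=cloud(d); z=w[...,2]; X=(w[...,:2]-O)@a; Y=(w[...,:2]-O)@n
for lo in range(-145,-30,10):
    m=(X>lo)&(X<lo+10)&(z>51)&(z<66)&(abs(Y)<14)
    if m.sum()>10: print(lo,m.sum(),np.percentile(X[m],[1,99]).round(1),np.percentile(Y[m],[1,99]).mean().round(2),np.percentile(z[m],98).round(1))
E
```

```text
press x,y,z -92.1 -0.2 38.9 F x,y,z -0.32 -0.48 -0.6 yaw err -0.0012 tilt [ 0. -0.] w 49.7 t 12.12
-145 475 [-142.1 -135.1] 0.27 58.0
-135 886 [-134.8 -125.1] 0.11 60.6
-125 872 [-124.9 -115.2] -0.02 61.4
-115 830 [-114.9 -105.2] 0.09 61.1
-105 792 [-104.9  -95.1] 0.24 61.2
-95 730 [-94.9 -85.3] -0.06 61.1
-85 43 [-85.  -81.3] 0.07 58.0
-75 112 [-67.9 -65. ] 0.45 61.1
-65 544 [-64.8 -55.2] 0.19 61.0
-55 309 [-54.9 -45.2] 0.15 59.4
-45 60 [-44.9 -41.7] 0.19 56.4
```

View pics/w5.png

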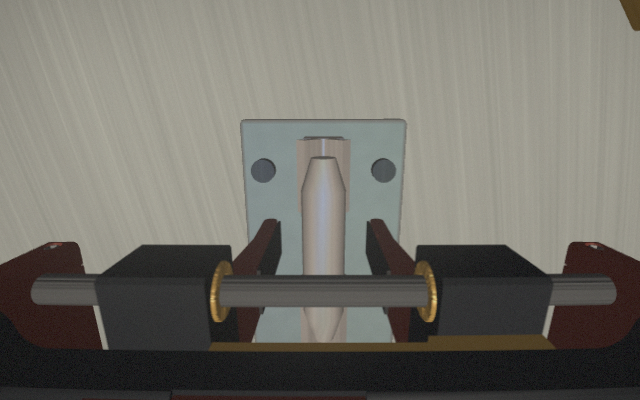

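The fob is seated: its rear end is at (322,157) and its axis is straight and level (top at 61, lateral error under 0.3 mm). I'll lift, step back, shut the gripper and come down behind it.

Request:
apply_moves --increments '[{"gripper": 60, "delta_pos": [-1, 0, 0], "dr": [0, 0, 0]}, {"gripper": 60, "delta_pos": [-2, 0, 0], "dr": [0, 0, 0]}, {"gripper": 60, "delta_pos": [-2, 0, 0], "dr": [0, 0, 0]}, {"gripper": 60, "delta_pos": [-2, 0, 0], "dr": [0, 0, 0]}, {"gripper": 60, "delta_pos": [0, 0, -2], "dr": [0, 0, 0]}]'

```text
t: 12.58
ee_pos: [515.9, -31.7, 112.9]
orientation: [1.352, 1.107, -1.346]
ft_force: [0.9, 0.0, -1.2]
width: 52.6
```

Request:
apply_moves --increments '[{"gripper": 0, "delta_pos": [0, 0, -2], "dr": [0, 0, 0]}, {"gripper": 0, "delta_pos": [0, 0, -2], "dr": [0, 0, 0]}, {"gripper": 0, "delta_pos": [0, 0, -2], "dr": [0, 0, 0]}, {"gripper": 0, "delta_pos": [0, 0, 0], "dr": [0, 0, 0]}, {"gripper": 0, "delta_pos": [0, 0, 0], "dr": [0, 0, 0]}]'

```text
t: 13.0
ee_pos: [525.4, 29.5, 109.5]
orientation: [1.347, 1.113, -1.347]
ft_force: [0.2, -0.4, -0.5]
width: 22.7
```

Request:
apply_moves --increments '[{"gripper": 0, "delta_pos": [1.5, 0, 0], "dr": [0, 0, 0]}, {"gripper": 0, "delta_pos": [1.5, 0, 0], "dr": [0, 0, 0]}, {"gripper": 0, "delta_pos": [1.5, 0, 0], "dr": [0, 0, 0]}, {"gripper": 0, "delta_pos": [0, 0, 0], "dr": [0, 0, 0]}, {"gripper": 0, "delta_pos": [0, 0, 0], "dr": [0, 0, 0]}]'

```text
t: 13.42
ee_pos: [524.5, 28.1, 63.7]
orientation: [1.348, 1.113, -1.351]
ft_force: [0.8, -0.1, 0.2]
width: 0.5
```

```bash
python3 - <<'E'
from st import *
st()
d=ctrl.get_image("top"); w=cloud(d); z=w[...,2]; X=(w[...,:2]-O)@a; Y=(w[...,:2]-O)@n
import pickle; pickle.dump(d,open("t2.pkl","wb"))
m=(abs(Y)<12)&(z>45)&(z<66)&(X>-145)&(X<100)
print(np.percentile(X[m],[1,99]),m.sum())
E
```

```text
press x,y,z -171.1 -0.7 63.7 F x,y,z -0.11 0.84 0.19 yaw err -0.0019 tilt [-0.002  -0.0002] w 0.5 t 13.42
[-22.64535073  65.09272786] 24
```

Request:
apply_moves --increments '[{"gripper": 0, "delta_pos": [0.45, 0.03, 0], "dr": [0, 0, 0]}, {"gripper": 0, "delta_pos": [0.45, 0.02, 0], "dr": [0, 0, 0]}, {"gripper": 0, "delta_pos": [0, 0, 0.6], "dr": [0, 0, 0]}, {"gripper": 0, "delta_pos": [0, 0, 0], "dr": [0, 0, 0]}, {"gripper": 0, "delta_pos": [0, 0, 0], "dr": [0, 0, 0]}]'

```text
t: 13.88
ee_pos: [524.6, 22.6, 55.1]
orientation: [1.349, 1.112, -1.349]
ft_force: [-0.7, -0.8, -0.2]
width: 0.3
```

Request:
apply_moves --increments '[{"gripper": 0, "delta_pos": [0, 0, 0.2], "dr": [0, 0, 0]}, {"gripper": 0, "delta_pos": [0, 0, 0.2], "dr": [0, 0, 0]}, {"gripper": 0, "delta_pos": [0, 0, 0.2], "dr": [0, 0, 0]}, {"gripper": 0, "delta_pos": [0, 0, 0.2], "dr": [0, 0, 0]}, {"gripper": 0, "delta_pos": [0, 0, 0], "dr": [0, 0, 0]}]'

```text
t: 14.3
ee_pos: [523.0, 14.8, 55.0]
orientation: [1.349, 1.113, -1.349]
ft_force: [-0.7, 0.6, 0.1]
width: 0.3
```

```bash
python3 - <<'E'
from st import *
st()
d=ctrl.get_image("wrist"); save("w6",d["img"])
E
```

```text
press x,y,z -157.8 0.3 55.0 F x,y,z -0.45 -0.83 0.07 yaw err -0.0014 tilt [-0.0001 -0.0001] w 0.3 t 14.3
```

View pics/w6.png

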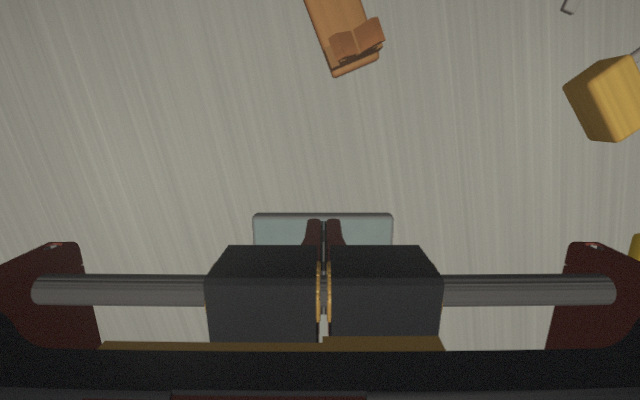

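The shut fingers at (323,235) stand behind the fob, centred on the plate. Pushing gently now.

Request:
apply_moves --increments '[{"gripper": 0, "delta_pos": [0, 0, 0.15], "dr": [0, 0, 0]}, {"gripper": 0, "delta_pos": [0, 0, 0.15], "dr": [0, 0, 0]}, {"gripper": 0, "delta_pos": [0, 0, 0.15], "dr": [0, 0, 0]}, {"gripper": 0, "delta_pos": [0, 0, 0.15], "dr": [0, 0, 0]}, {"gripper": 0, "delta_pos": [0, 0, 0.15], "dr": [0, 0, 0]}]'

```text
t: 14.77
ee_pos: [521.7, 7.7, 55.0]
orientation: [1.349, 1.113, -1.348]
ft_force: [0.9, 0.7, 0.4]
width: 0.7
```

Request:
apply_moves --increments '[{"gripper": 0, "delta_pos": [0, 0, 0.2], "dr": [0, 0, 0]}, {"gripper": 0, "delta_pos": [0, 0, 0.2], "dr": [0, 0, 0]}, {"gripper": 0, "delta_pos": [0, 0, 0.2], "dr": [0, 0, 0]}, {"gripper": 0, "delta_pos": [0, 0, 0.2], "dr": [0, 0, 0]}, {"gripper": 0, "delta_pos": [0, 0, 0.2], "dr": [0, 0, 0]}]'

```text
t: 15.18
ee_pos: [519.8, -2.3, 55.0]
orientation: [1.348, 1.113, -1.349]
ft_force: [-0.1, 0.5, -0.7]
width: 0.8
```

Request:
apply_moves --increments '[{"gripper": 0, "delta_pos": [0, 0, 0.2], "dr": [0, 0, 0]}, {"gripper": 0, "delta_pos": [0, 0, 0.2], "dr": [0, 0, 0]}, {"gripper": 0, "delta_pos": [0, 0, 0.2], "dr": [0, 0, 0]}, {"gripper": 0, "delta_pos": [0, 0, 0.2], "dr": [0, 0, 0]}, {"gripper": 0, "delta_pos": [0, 0, 0.2], "dr": [0, 0, 0]}]'

```text
t: 15.6
ee_pos: [517.9, -12.1, 55.0]
orientation: [1.348, 1.113, -1.349]
ft_force: [0.5, 1.1, 0.5]
width: 0.8
```

```bash
python3 -c "
from st import *
st()"
```

```text
press x,y,z -130.4 0.3 55.0 F x,y,z -1.17 0.28 0.49 yaw err -0.0012 tilt [-0. -0.] w 0.8 t 15.6
```

Request:
apply_moves --increments '[{"gripper": 0, "delta_pos": [0, 0, 0.2], "dr": [0, 0, 0]}, {"gripper": 0, "delta_pos": [0, 0, 0.2], "dr": [0, 0, 0]}, {"gripper": 0, "delta_pos": [0, 0, 0.2], "dr": [0, 0, 0]}, {"gripper": 0, "delta_pos": [0, 0, 0.2], "dr": [0, 0, 0]}, {"gripper": 0, "delta_pos": [0, 0, 0.2], "dr": [0, 0, 0]}]'

```text
t: 16.02
ee_pos: [516.0, -21.9, 55.0]
orientation: [1.348, 1.113, -1.348]
ft_force: [0.4, 1.0, -1.4]
width: -0.1
```

Request:
apply_moves --increments '[{"gripper": 0, "delta_pos": [0, 0, 0.15], "dr": [0, 0, 0]}, {"gripper": 0, "delta_pos": [0, 0, 0.15], "dr": [0, 0, 0]}, {"gripper": 0, "delta_pos": [0, 0, 0.1], "dr": [0, 0, 0]}, {"gripper": 0, "delta_pos": [0, 0, 0.1], "dr": [0, 0, 0]}, {"gripper": 0, "delta_pos": [0, 0, 0.1], "dr": [0, 0, 0]}]'

```text
t: 16.43
ee_pos: [514.9, -27.7, 55.0]
orientation: [1.349, 1.113, -1.348]
ft_force: [0.5, 0.9, 0.0]
width: 0.5
```

Request:
apply_moves --increments '[{"gripper": 0, "delta_pos": [0, 0, 0.1], "dr": [0, 0, 0]}, {"gripper": 0, "delta_pos": [0, 0, 0.1], "dr": [0, 0, 0]}, {"gripper": 0, "delta_pos": [0, 0, 0.1], "dr": [0, 0, 0]}, {"gripper": 0, "delta_pos": [0, 0, 0.1], "dr": [0, 0, 0]}, {"gripper": 0, "delta_pos": [0, 0, 0.1], "dr": [0, 0, 0]}]'

```text
t: 16.85
ee_pos: [513.9, -32.6, 55.0]
orientation: [1.348, 1.113, -1.348]
ft_force: [1.1, 1.3, -1.1]
width: 0.5
```

Request:
apply_moves --increments '[{"gripper": 0, "delta_pos": [0, 0, 0.1], "dr": [0, 0, 0]}, {"gripper": 0, "delta_pos": [0, 0, 0.1], "dr": [0, 0, 0]}, {"gripper": 0, "delta_pos": [0, 0, 0.1], "dr": [0, 0, 0]}, {"gripper": 0, "delta_pos": [0, 0, 0.1], "dr": [0, 0, 0]}, {"gripper": 0, "delta_pos": [0, 0, 0.1], "dr": [0, 0, 0]}]'

```text
t: 17.27
ee_pos: [513.0, -37.5, 55.0]
orientation: [1.348, 1.113, -1.348]
ft_force: [0.4, 1.1, 0.6]
width: 0.5
```

```bash
python3 -c "
from st import *
st()"
```

```text
press x,y,z -104.5 0.3 55.0 F x,y,z -1.21 0.21 0.58 yaw err -0.0011 tilt [ 0. -0.] w 0.5 t 17.27
```

Request:
apply_moves --increments '[{"gripper": 0, "delta_pos": [0, 0, 0.1], "dr": [0, 0, 0]}, {"gripper": 0, "delta_pos": [0, 0, 0.1], "dr": [0, 0, 0]}, {"gripper": 0, "delta_pos": [0, 0, 0.1], "dr": [0, 0, 0]}, {"gripper": 0, "delta_pos": [0, 0, 0.1], "dr": [0, 0, 0]}, {"gripper": 0, "delta_pos": [0, 0, 0.1], "dr": [0, 0, 0]}]'

```text
t: 17.68
ee_pos: [512.1, -42.4, 55.0]
orientation: [1.349, 1.113, -1.348]
ft_force: [0.8, 1.2, 0.6]
width: 0.3
```

Request:
apply_moves --increments '[{"gripper": 0, "delta_pos": [0, 0, 0.1], "dr": [0, 0, 0]}, {"gripper": 0, "delta_pos": [0, 0, 0.1], "dr": [0, 0, 0]}, {"gripper": 0, "delta_pos": [0, 0, 0.1], "dr": [0, 0, 0]}, {"gripper": 0, "delta_pos": [0, 0, 0.1], "dr": [0, 0, 0]}, {"gripper": 0, "delta_pos": [0, 0, 0.1], "dr": [0, 0, 0]}]'

```text
t: 18.1
ee_pos: [511.2, -46.9, 55.1]
orientation: [1.349, 1.113, -1.348]
ft_force: [0.5, 5.6, 2.0]
width: 0.6
```

Request:
apply_moves --increments '[{"gripper": 0, "delta_pos": [0, 0, 0.1], "dr": [0, 0, 0]}, {"gripper": 0, "delta_pos": [0, 0, 0.1], "dr": [0, 0, 0]}, {"gripper": 0, "delta_pos": [0, 0, 0.1], "dr": [0, 0, 0]}, {"gripper": 0, "delta_pos": [0, 0, 0.1], "dr": [0, 0, 0]}, {"gripper": 0, "delta_pos": [0, 0, 0.1], "dr": [0, 0, 0]}]'

```text
t: 18.52
ee_pos: [510.1, -52.3, 55.0]
orientation: [1.348, 1.113, -1.348]
ft_force: [0.7, 1.8, 0.9]
width: 0.5
```

Request:
apply_moves --increments '[{"gripper": 0, "delta_pos": [0, 0, 0.1], "dr": [0, 0, 0]}, {"gripper": 0, "delta_pos": [0, 0, 0.1], "dr": [0, 0, 0]}, {"gripper": 0, "delta_pos": [0, 0, 0.1], "dr": [0, 0, 0]}, {"gripper": 0, "delta_pos": [0, 0, 0.1], "dr": [0, 0, 0]}, {"gripper": 0, "delta_pos": [0, 0, 0.1], "dr": [0, 0, 0]}]'

```text
t: 18.93
ee_pos: [509.2, -57.0, 55.0]
orientation: [1.349, 1.113, -1.348]
ft_force: [2.1, 4.9, 1.7]
width: 0.3
```

```bash
python3 -c "
from st import *
st()"
```

```text
press x,y,z -84.7 0.3 55.0 F x,y,z -5.18 1.19 1.67 yaw err -0.0013 tilt [0.0002 0.0002] w 0.3 t 18.93
```

Request:
apply_moves --increments '[{"gripper": 0, "delta_pos": [0, 0, 0.1], "dr": [0, 0, 0]}, {"gripper": 0, "delta_pos": [0, 0, 0.1], "dr": [0, 0, 0]}, {"gripper": 0, "delta_pos": [0, 0, 0.1], "dr": [0, 0, 0]}, {"gripper": 0, "delta_pos": [0, 0, 0.1], "dr": [0, 0, 0]}, {"gripper": 0, "delta_pos": [0, 0, 0.1], "dr": [0, 0, 0]}]'

```text
t: 19.35
ee_pos: [508.3, -62.1, 55.0]
orientation: [1.349, 1.113, -1.348]
ft_force: [1.0, 4.7, 1.2]
width: 0.6
```

Request:
apply_moves --increments '[{"gripper": 0, "delta_pos": [0, 0, 0.1], "dr": [0, 0, 0]}, {"gripper": 0, "delta_pos": [0, 0, 0.1], "dr": [0, 0, 0]}, {"gripper": 0, "delta_pos": [0, 0, 0.1], "dr": [0, 0, 0]}, {"gripper": 0, "delta_pos": [0, 0, 0.1], "dr": [0, 0, 0]}, {"gripper": 0, "delta_pos": [0, 0, 0.1], "dr": [0, 0, 0]}]'

```text
t: 19.77
ee_pos: [507.3, -67.0, 55.0]
orientation: [1.348, 1.113, -1.348]
ft_force: [1.7, 3.8, 0.6]
width: 0.3
```

Request:
apply_moves --increments '[{"gripper": 0, "delta_pos": [0, 0, 0.1], "dr": [0, 0, 0]}, {"gripper": 0, "delta_pos": [0, 0, 0.1], "dr": [0, 0, 0]}, {"gripper": 0, "delta_pos": [0, 0, 0.1], "dr": [0, 0, 0]}, {"gripper": 0, "delta_pos": [0, 0, 0.1], "dr": [0, 0, 0]}, {"gripper": 0, "delta_pos": [0, 0, 0.1], "dr": [0, 0, 0]}]'

```text
t: 20.18
ee_pos: [506.3, -71.9, 55.0]
orientation: [1.349, 1.113, -1.349]
ft_force: [1.7, 4.8, 0.5]
width: 0.5
```

```bash
python3 - <<'E'
from st import *
st()
s=ctrl.get_image("scene"); i=s["img"]
u=proj(s,[[*(O+a*x),z] for x in(-60,20,90) for z in(30,60)]); print(u.round())
save("s7",cv2.resize(i[150:230,170:310],None,fx=5,fy=5,interpolation=cv2.INTER_CUBIC))
E
```

```text
press x,y,z -69.5 0.2 55.0 F x,y,z -5.06 0.74 0.51 yaw err -0.0012 tilt [-0.  0.] w 0.5 t 20.18
[[266. 200.]
 [264. 193.]
 [237. 198.]
 [235. 191.]
 [213. 195.]
 [210. 188.]]
```

View pics/s7.png

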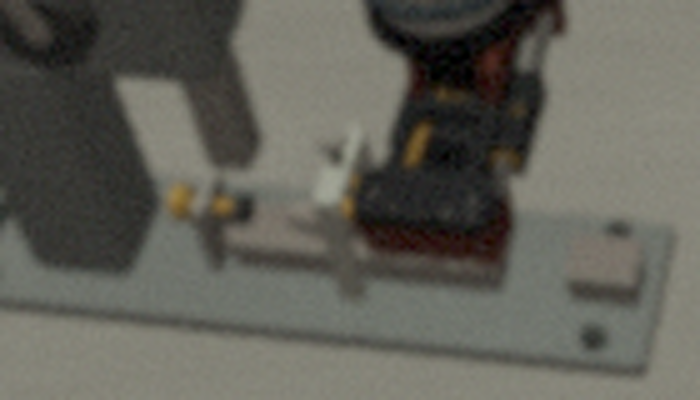

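The crop shows the pad of the back stop at about crop (250,207), which puts its face near press x ≈ 63. The hand is well clear of the bridge. I'll go on more slowly.

Request:
apply_moves --increments '[{"gripper": 0, "delta_pos": [0, 0, 0.05], "dr": [0, 0, 0]}, {"gripper": 0, "delta_pos": [0, 0, 0.05], "dr": [0, 0, 0]}, {"gripper": 0, "delta_pos": [0, 0, 0.05], "dr": [0, 0, 0]}, {"gripper": 0, "delta_pos": [0, 0, 0.05], "dr": [0, 0, 0]}, {"gripper": 0, "delta_pos": [0, 0, 0.05], "dr": [0, 0, 0]}]'

```text
t: 20.65
ee_pos: [505.9, -74.3, 55.0]
orientation: [1.348, 1.113, -1.348]
ft_force: [1.6, 3.7, -0.2]
width: 0.4
```

Request:
apply_moves --increments '[{"gripper": 0, "delta_pos": [0, 0, 0.05], "dr": [0, 0, 0]}, {"gripper": 0, "delta_pos": [0, 0, 0.05], "dr": [0, 0, 0]}, {"gripper": 0, "delta_pos": [0, 0, 0.05], "dr": [0, 0, 0]}, {"gripper": 0, "delta_pos": [0, 0, 0.05], "dr": [0, 0, 0]}, {"gripper": 0, "delta_pos": [0, 0, 0.05], "dr": [0, 0, 0]}]'

```text
t: 21.07
ee_pos: [505.4, -76.8, 55.0]
orientation: [1.349, 1.113, -1.349]
ft_force: [1.1, 4.5, 1.6]
width: 0.5
```

Request:
apply_moves --increments '[{"gripper": 0, "delta_pos": [0, 0, 0.05], "dr": [0, 0, 0]}, {"gripper": 0, "delta_pos": [0, 0, 0.05], "dr": [0, 0, 0]}, {"gripper": 0, "delta_pos": [0, 0, 0.05], "dr": [0, 0, 0]}, {"gripper": 0, "delta_pos": [0, 0, 0.05], "dr": [0, 0, 0]}, {"gripper": 0, "delta_pos": [0, 0, 0.05], "dr": [0, 0, 0]}]'

```text
t: 21.48
ee_pos: [504.9, -79.2, 55.0]
orientation: [1.348, 1.113, -1.348]
ft_force: [1.6, 2.4, 1.7]
width: 0.3
```

```bash
python3 -c "
from st import *
st()"
```

```text
press x,y,z -62.1 0.2 55.0 F x,y,z -2.69 1.13 1.68 yaw err -0.0011 tilt [ 0. -0.] w 0.3 t 21.48
```

Request:
apply_moves --increments '[{"gripper": 0, "delta_pos": [0, 0, 0.05], "dr": [0, 0, 0]}, {"gripper": 0, "delta_pos": [0, 0, 0.05], "dr": [0, 0, 0]}, {"gripper": 0, "delta_pos": [0, 0, 0.05], "dr": [0, 0, 0]}, {"gripper": 0, "delta_pos": [0, 0, 0], "dr": [0, 0, 0]}, {"gripper": 0, "delta_pos": [0, 0, 0], "dr": [0, 0, 0]}]'

```text
t: 21.9
ee_pos: [504.6, -80.8, 55.0]
orientation: [1.348, 1.113, -1.349]
ft_force: [1.6, 3.4, -0.3]
width: 0.6
```

Request:
apply_moves --increments '[{"gripper": 0, "delta_pos": [0, 0, 0.02], "dr": [0, 0, 0]}, {"gripper": 0, "delta_pos": [0, 0, 0.02], "dr": [0, 0, 0]}, {"gripper": 0, "delta_pos": [0, 0, 0.02], "dr": [0, 0, 0]}, {"gripper": 0, "delta_pos": [0, 0, 0.02], "dr": [0, 0, 0]}, {"gripper": 0, "delta_pos": [0, 0, 0.02], "dr": [0, 0, 0]}]'

```text
t: 22.32
ee_pos: [504.4, -81.6, 55.0]
orientation: [1.349, 1.113, -1.348]
ft_force: [1.7, 3.6, 0.5]
width: 0.6
```

Request:
apply_moves --increments '[{"gripper": 0, "delta_pos": [0, 0, 0.02], "dr": [0, 0, 0]}, {"gripper": 0, "delta_pos": [0, 0, 0.02], "dr": [0, 0, 0]}, {"gripper": 0, "delta_pos": [0, 0, 0.02], "dr": [0, 0, 0]}, {"gripper": 0, "delta_pos": [0, 0, 0.02], "dr": [0, 0, 0]}, {"gripper": 0, "delta_pos": [0, 0, 0.02], "dr": [0, 0, 0]}]'

```text
t: 22.73
ee_pos: [504.2, -82.6, 55.0]
orientation: [1.348, 1.113, -1.348]
ft_force: [1.0, 2.8, 0.2]
width: 0.6
```

Request:
apply_moves --increments '[{"gripper": 0, "delta_pos": [0, 0, 0.02], "dr": [0, 0, 0]}, {"gripper": 0, "delta_pos": [0, 0, 0.02], "dr": [0, 0, 0]}, {"gripper": 0, "delta_pos": [0, 0, 0.02], "dr": [0, 0, 0]}, {"gripper": 0, "delta_pos": [0, 0, 0.02], "dr": [0, 0, 0]}, {"gripper": 0, "delta_pos": [0, 0, 0.02], "dr": [0, 0, 0]}]'

```text
t: 23.15
ee_pos: [504.0, -83.6, 55.0]
orientation: [1.349, 1.113, -1.349]
ft_force: [1.8, 4.3, -0.1]
width: 0.1
```

Request:
apply_moves --increments '[{"gripper": 0, "delta_pos": [0, 0, 0.025], "dr": [0, 0, 0]}, {"gripper": 0, "delta_pos": [0, 0, 0.025], "dr": [0, 0, 0]}, {"gripper": 0, "delta_pos": [0, 0, 0.025], "dr": [0, 0, 0]}, {"gripper": 0, "delta_pos": [0, 0, 0.025], "dr": [0, 0, 0]}, {"gripper": 0, "delta_pos": [0, 0, 0.01], "dr": [0, 0, 0]}]'

```text
t: 23.57
ee_pos: [503.8, -84.7, 55.0]
orientation: [1.348, 1.113, -1.349]
ft_force: [2.1, 3.5, 0.2]
width: 0.3
```

Request:
apply_moves --increments '[{"gripper": 0, "delta_pos": [0, 0, 0.025], "dr": [0, 0, 0]}, {"gripper": 0, "delta_pos": [0, 0, 0.025], "dr": [0, 0, 0]}, {"gripper": 0, "delta_pos": [0, 0, 0.025], "dr": [0, 0, 0]}, {"gripper": 0, "delta_pos": [0, 0, 0.025], "dr": [0, 0, 0]}, {"gripper": 0, "delta_pos": [0, 0, 0.01], "dr": [0, 0, 0]}]'

```text
t: 23.98
ee_pos: [503.6, -85.8, 55.0]
orientation: [1.349, 1.113, -1.349]
ft_force: [1.8, 4.3, -0.7]
width: 0.7
```

Request:
apply_moves --increments '[{"gripper": 0, "delta_pos": [0, 0, 0.025], "dr": [0, 0, 0]}, {"gripper": 0, "delta_pos": [0, 0, 0.025], "dr": [0, 0, 0]}, {"gripper": 0, "delta_pos": [0, 0, 0.025], "dr": [0, 0, 0]}, {"gripper": 0, "delta_pos": [0, 0, 0.025], "dr": [0, 0, 0]}, {"gripper": 0, "delta_pos": [0, 0, 0.01], "dr": [0, 0, 0]}]'

```text
t: 24.4
ee_pos: [503.4, -86.8, 55.0]
orientation: [1.348, 1.113, -1.348]
ft_force: [1.5, 3.6, 0.2]
width: 0.3
```

Request:
apply_moves --increments '[{"gripper": 0, "delta_pos": [0, 0, 0.025], "dr": [0, 0, 0]}, {"gripper": 0, "delta_pos": [0, 0, 0.025], "dr": [0, 0, 0]}, {"gripper": 0, "delta_pos": [0, 0, 0.025], "dr": [0, 0, 0]}, {"gripper": 0, "delta_pos": [0, 0, 0.025], "dr": [0, 0, 0]}, {"gripper": 0, "delta_pos": [0, 0, 0.01], "dr": [0, 0, 0]}]'

```text
t: 24.82
ee_pos: [503.2, -87.9, 55.0]
orientation: [1.348, 1.113, -1.349]
ft_force: [1.0, 3.3, -0.7]
width: 0.7
```

Request:
apply_moves --increments '[{"gripper": 0, "delta_pos": [0, 0, 0.025], "dr": [0, 0, 0]}, {"gripper": 0, "delta_pos": [0, 0, 0.025], "dr": [0, 0, 0]}, {"gripper": 0, "delta_pos": [0, 0, 0.025], "dr": [0, 0, 0]}, {"gripper": 0, "delta_pos": [0, 0, 0.025], "dr": [0, 0, 0]}, {"gripper": 0, "delta_pos": [0, 0, 0.01], "dr": [0, 0, 0]}]'

```text
t: 25.23
ee_pos: [503.0, -89.0, 55.0]
orientation: [1.348, 1.113, -1.349]
ft_force: [1.9, 4.6, 0.4]
width: 0.7
```

Request:
apply_moves --increments '[{"gripper": 0, "delta_pos": [0, 0, 0.025], "dr": [0, 0, 0]}, {"gripper": 0, "delta_pos": [0, 0, 0.025], "dr": [0, 0, 0]}, {"gripper": 0, "delta_pos": [0, 0, 0.025], "dr": [0, 0, 0]}, {"gripper": 0, "delta_pos": [0, 0, 0.025], "dr": [0, 0, 0]}, {"gripper": 0, "delta_pos": [0, 0, 0.01], "dr": [0, 0, 0]}]'

```text
t: 25.65
ee_pos: [502.8, -90.1, 55.0]
orientation: [1.348, 1.113, -1.349]
ft_force: [1.7, 3.4, -0.3]
width: 0.2
```

Request:
apply_moves --increments '[{"gripper": 0, "delta_pos": [0, 0, 0.02], "dr": [0, 0, 0]}, {"gripper": 0, "delta_pos": [0, 0, 0.02], "dr": [0, 0, 0]}, {"gripper": 0, "delta_pos": [0, 0, 0.02], "dr": [0, 0, 0]}, {"gripper": 0, "delta_pos": [0, 0, 0.02], "dr": [0, 0, 0]}, {"gripper": 0, "delta_pos": [0, 0, 0.02], "dr": [0, 0, 0]}]'

```text
t: 26.07
ee_pos: [502.6, -91.1, 55.0]
orientation: [1.348, 1.113, -1.349]
ft_force: [1.5, 4.5, 0.5]
width: 0.7
```

Request:
apply_moves --increments '[{"gripper": 0, "delta_pos": [0, 0, 0.02], "dr": [0, 0, 0]}, {"gripper": 0, "delta_pos": [0, 0, 0.02], "dr": [0, 0, 0]}, {"gripper": 0, "delta_pos": [0, 0, 0.02], "dr": [0, 0, 0]}, {"gripper": 0, "delta_pos": [0, 0, 0.02], "dr": [0, 0, 0]}, {"gripper": 0, "delta_pos": [0, 0, 0.02], "dr": [0, 0, 0]}]'

```text
t: 26.48
ee_pos: [502.4, -92.0, 55.0]
orientation: [1.349, 1.113, -1.349]
ft_force: [1.2, 3.1, -0.4]
width: 0.5
```

Request:
apply_moves --increments '[{"gripper": 0, "delta_pos": [0, 0, 0.02], "dr": [0, 0, 0]}, {"gripper": 0, "delta_pos": [0, 0, 0.02], "dr": [0, 0, 0]}, {"gripper": 0, "delta_pos": [0, 0, 0.02], "dr": [0, 0, 0]}, {"gripper": 0, "delta_pos": [0, 0, 0.02], "dr": [0, 0, 0]}, {"gripper": 0, "delta_pos": [0, 0, 0.02], "dr": [0, 0, 0]}]'

```text
t: 26.9
ee_pos: [502.2, -93.0, 55.0]
orientation: [1.348, 1.113, -1.348]
ft_force: [1.3, 3.7, -0.3]
width: 0.7
```

Request:
apply_moves --increments '[{"gripper": 0, "delta_pos": [0, 0, 0.02], "dr": [0, 0, 0]}, {"gripper": 0, "delta_pos": [0, 0, 0.02], "dr": [0, 0, 0]}, {"gripper": 0, "delta_pos": [0, 0, 0.02], "dr": [0, 0, 0]}, {"gripper": 0, "delta_pos": [0, 0, 0.02], "dr": [0, 0, 0]}, {"gripper": 0, "delta_pos": [0, 0, 0.02], "dr": [0, 0, 0]}]'

```text
t: 27.32
ee_pos: [502.0, -94.0, 55.0]
orientation: [1.349, 1.113, -1.349]
ft_force: [1.9, 2.3, -1.2]
width: 0.2
```

Request:
apply_moves --increments '[{"gripper": 0, "delta_pos": [0, 0, 0.02], "dr": [0, 0, 0]}, {"gripper": 0, "delta_pos": [0, 0, 0.02], "dr": [0, 0, 0]}, {"gripper": 0, "delta_pos": [0, 0, 0.02], "dr": [0, 0, 0]}, {"gripper": 0, "delta_pos": [0, 0, 0.02], "dr": [0, 0, 0]}, {"gripper": 0, "delta_pos": [0, 0, 0.02], "dr": [0, 0, 0]}]'

```text
t: 27.73
ee_pos: [501.8, -95.0, 55.0]
orientation: [1.348, 1.113, -1.349]
ft_force: [1.6, 4.0, -0.1]
width: 0.3
```

Request:
apply_moves --increments '[{"gripper": 0, "delta_pos": [0, 0, 0.02], "dr": [0, 0, 0]}, {"gripper": 0, "delta_pos": [0, 0, 0.02], "dr": [0, 0, 0]}, {"gripper": 0, "delta_pos": [0, 0, 0.02], "dr": [0, 0, 0]}, {"gripper": 0, "delta_pos": [0, 0, 0.02], "dr": [0, 0, 0]}, {"gripper": 0, "delta_pos": [0, 0, 0.02], "dr": [0, 0, 0]}]'

```text
t: 28.15
ee_pos: [501.8, -95.4, 55.0]
orientation: [1.35, 1.113, -1.348]
ft_force: [4.1, 8.7, 0.0]
width: 0.6
```

Request:
apply_moves --increments '[{"gripper": 0, "delta_pos": [0, 0, 0.01], "dr": [0, 0, 0]}, {"gripper": 0, "delta_pos": [0, 0, 0.01], "dr": [0, 0, 0]}, {"gripper": 0, "delta_pos": [0, 0, 0], "dr": [0, 0, 0]}, {"gripper": 0, "delta_pos": [0, 0, 0], "dr": [0, 0, 0]}, {"gripper": 0, "delta_pos": [0, 0, 0], "dr": [0, 0, 0]}]'

```text
t: 28.57
ee_pos: [501.8, -95.4, 55.0]
orientation: [1.35, 1.113, -1.348]
ft_force: [3.2, 9.2, -0.3]
width: 0.4
```

Request:
apply_moves --increments '[{"gripper": 0, "delta_pos": [0, 0, 0.01], "dr": [0, 0, 0]}, {"gripper": 0, "delta_pos": [0, 0, 0.01], "dr": [0, 0, 0]}, {"gripper": 0, "delta_pos": [0, 0, 0], "dr": [0, 0, 0]}, {"gripper": 0, "delta_pos": [0, 0, 0], "dr": [0, 0, 0]}, {"gripper": 0, "delta_pos": [0, 0, 0], "dr": [0, 0, 0]}]'

```text
t: 28.98
ee_pos: [501.8, -95.4, 55.0]
orientation: [1.35, 1.113, -1.348]
ft_force: [3.6, 10.9, 0.1]
width: 0.6
```

Home: the force rose to 11.5 N while the position stayed put. I'll back off straight along the channel, then lift and look.

Request:
apply_moves --increments '[{"gripper": 0, "delta_pos": [0, 0, -0.05], "dr": [0, 0, 0]}, {"gripper": 0, "delta_pos": [0, 0, -0.1], "dr": [0, 0, 0]}, {"gripper": 0, "delta_pos": [0, 0, -0.5], "dr": [0, 0, 0]}, {"gripper": 0, "delta_pos": [0, 0, -1.5], "dr": [0, 0, 0]}, {"gripper": 0, "delta_pos": [0, 0, -2], "dr": [0, 0, 0]}]'

```text
t: 29.4
ee_pos: [509.1, -56.1, 54.9]
orientation: [1.349, 1.112, -1.351]
ft_force: [0.1, 1.0, -0.2]
width: 0.2
```

Request:
apply_moves --increments '[{"gripper": 0, "delta_pos": [-3, 0, -1], "dr": [0, 0, 0]}, {"gripper": 0, "delta_pos": [-4, 0, 0], "dr": [0, 0, 0]}, {"gripper": 0, "delta_pos": [-4, 0, 0], "dr": [0, 0, 0]}, {"gripper": 0, "delta_pos": [-4, 0, 0], "dr": [0, 0, 0]}, {"gripper": 0, "delta_pos": [-2, 0, 0], "dr": [0, 0, 0]}]'

```text
t: 29.82
ee_pos: [512.7, -46.0, 229.5]
orientation: [1.35, 1.109, -1.345]
ft_force: [1.0, 0.2, 0.3]
width: 0.4
```

Request:
apply_moves --increments '[{"gripper": 0, "delta_pos": [0, 0, -3], "dr": [0, 0, 0]}, {"gripper": 0, "delta_pos": [0, 0, -4], "dr": [0, 0, 0]}, {"gripper": 0, "delta_pos": [0, 0, -4], "dr": [0, 0, 0]}, {"gripper": 0, "delta_pos": [0, 0, -3], "dr": [0, 0, 0]}, {"gripper": 0, "delta_pos": [0, 0, 0], "dr": [0, 0, 0]}]'

```text
t: 30.23
ee_pos: [538.6, 95.7, 225.1]
orientation: [1.347, 1.114, -1.345]
ft_force: [0.3, -0.7, 0.1]
width: 0.3
```

```bash
python3 - <<'E'
from st import *
st()
s=ctrl.get_image("scene"); t=ctrl.get_image("top")
A=cv2.resize(s["img"][160:220,190:310],None,fx=6,fy=4.8,interpolation=cv2.INTER_CUBIC); B=cv2.resize(t["img"][205:265,370:490],None,fx=6,fy=4.8,interpolation=cv2.INTER_CUBIC)
save("end",np.vstack([A,B]))
w=cloud(t); z=w[...,2]; X=(w[...,:2]-O)@a; Y=(w[...,:2]-O)@n
for lo in range(-60,80,6):
    m=(X>lo)&(X<lo+6)&(z>51)&(z<66)&(abs(Y)<14)
    if m.sum()>2: print(lo,m.sum(),Y[m].mean().round(1),z[m].max().round(1))
d0=__import__("pickle").load(open("d0.pkl","rb"))["top"]["img"].astype(int)
df=(abs(t["img"].astype(int)-d0).sum(2)>90).astype(np.uint8); df=cv2.morphologyEx(df,cv2.MORPH_OPEN,np.ones((3,3)))
k=cv2.connectedComponentsWithStats(df)[2][1:]; print("changed boxes",k[k[:,4]>15].tolist())
E
```

```text
press x,y,z -240.2 0.3 225.1 F x,y,z 0.59 0.42 0.14 yaw err 0.0022 tilt [0.0009 0.0007] w 0.3 t 30.23
-36 17 -0.8 59.0
-30 23 -1.5 62.3
-24 22 -2.0 62.2
-18 25 -2.1 64.7
-12 27 -2.1 63.9
-6 25 -2.5 63.8
0 9 -1.7 64.9
18 5 -7.7 61.2
24 16 -4.4 62.3
30 25 -2.4 62.8
36 23 -1.2 64.4
42 26 -1.9 62.4
48 23 -2.2 63.7
54 19 -1.8 62.3
changed boxes [[303, 150, 14, 6, 61], [277, 175, 69, 26, 1078], [348, 187, 15, 54, 263], [274, 198, 5, 12, 39], [295, 203, 14, 5, 49], [276, 211, 4, 7, 27], [302, 211, 9, 7, 44], [269, 219, 7, 7, 40], [277, 220, 54, 49, 1376], [358, 246, 8, 9, 56], [382, 273, 7, 15, 80], [373, 275, 8, 16, 93], [286, 283, 88, 25, 517], [268, 290, 7, 19, 96], [277, 290, 7, 16, 88], [374, 298, 12, 14, 69], [280, 314, 8, 15, 55], [276, 381, 3, 6, 18], [422, 393, 4, 7, 22]]
```

View pics/end.png

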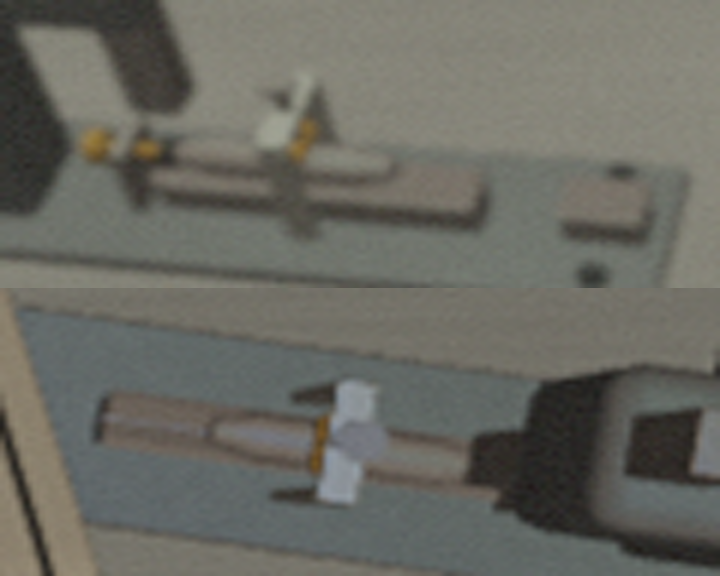

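The scene crop shows the fob from (390,165) to (172,155), level in the channel, under the nose and with its front end touching the pad. The press is unmoved. Handing in.

```bash
python3 -c "
from h import *
print(ctrl.close_job(), ctrl.get_obs()['t'])"
```

```text
the job is handed in; nothing more can be done
the job is handed in; nothing more can be done
```

The fob is loaded in the press, under the hold-down and against the back stop, and the job is handed in after about 30 s of the 64 s allowed. I gripped it from its rest and set it in the V at the loading place, with a light touch of about 5 N. Then I pushed it home from behind with the fingers shut, against 2.5–5.5 N of resistance.

- **At the stop:** the readings climbed to a highest of 11.5 N while the arm stood still, and I eased off there. That puts about 7 N on the stop itself. Forces were read only at the end of each call, so short peaks between readings went unseen.
- **Position:** in the last pictures the fob runs from about x = -37 to 62 mm of the press, front end against the pad, with the robot clear of everything. The pad's face, estimated from an earlier picture, was at about x = 63 mm, which agrees.
- **Seating on both flanks:** before the push, the wrist camera showed the top of the bar at 61 mm and less than 0.5 mm off centre, as it should be. Afterwards the coarser top camera read 1–3 mm high and about 2 mm to the side. I put this down to that camera's calibration rather than the fob, but did not check it closer.
- **Bystanders:** I compared top views from before and after. The changes I could explain were the robot's own position and the emptied rest. One small change, about 14 x 6 pixels near the bell, I did not look into. The arm reached for nothing near the bell.

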